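Rethread and tighten the flap wheel clamp nut

ROBOT

A 6-joint arm with a two-finger parallel gripper is mounted at the origin on the work surface. World frame = base frame: x ahead of the robot, y to its left, z up, the work surface at z = 0. Lengths are in mm, angles in rad, forces in N, time in s.
With the tool pointing down it reaches from about 350 to 875 mm from the base axis. Payload 4.2 kg.
Tool frame: the origin (TCP) lies midway between the tips of the shut fingers; the grasp point (between the pads) lies 19 mm behind it; z points along the fingers, y is the direction in which the jaws open and shut (so a half turn about z gives the same grasp; the last joint's range is limited). The gripper opens to 85 mm and grips with 20 to 120 N. Pads are 22 mm wide; open, the fingers measure 114 mm over their backs; the gripper's body (76 mm by 85 mm) begins 54 mm behind the grasp point. The pads swing forward as they close: fully open they stand 13 mm farther back than shut.
Start: joints at [1.392, 0.385, 0.008, 0, -1.194, -0.259], TCP at [264.934, 566.047, 231.312] pointing down, gripper open.
Joint ranges: [-3.14, 3.14], [-1.21, 2.06], [-1.07, 1.41], [-3.16, 2.05], [-2.99, -0.16], [-3.1, 3.1]. Speed limits (rad/s): [2.79, 2.79, 3.14, 3.14, 3.14, 3.14].

INTERFACE

Orientations are given as a unit quaternion [x, y, z, w].
In Python, from bench import readout, optics, workorder, nets gives the robot as it stands. The module is installed in compiled form; this text tells all that it offers.
- The arm moves only by the tool move_arm, never from a script. Its argument "steps" is a list of rows, each a list of 7 numbers: the opening, from -1 (shut) to 1 (fully open), so that 0 is half open, then the shift along the world's x, y, z in mm, then the turn, a rotation vector about the world's x, y, z in rad. In form: [[gripper, tx, ty, tz, wx, wy, wz], ...]. A call has 1 to 5 rows; each row is the pose to reach, as a shift and turn from the pose commanded when the call began; what a row does not reach only later rows make up. A row lasts 1/12 s, in which the tool goes at most 41.7 mm and 7.16 degrees, less where a joint would pass 70% of its speed; a pose out of reach is approached as far as the arm can. A call with a gripper value outside its range is refused whole. The fingers move at their own pace and stop on an object; the grip force is fixed at half the most. Time passes only in rows, so rows that repeat a pose let the fingers close. It gives the time, the measured TCP pose, the force and the opening at its end, in the units of the state.
- readout.read_state(): the state, without advancing time (a new reading comes with each control period).
- optics.get_image(name): name is "scene" or "side" or "wrist"; returns a dict with "frame" (384x512x3 uint8, blue, green, red), "fx", "fy", "cx", "cy" (pixels), "rvec" (rotation vector, rad) and "tvec" (3), from world to camera coordinates, as OpenCV has them. Camera axes: x right, y down, z forward; pixel columns grow to the right and rows downward; lengths in mm; the calibration is good to about 2 mm. A picture is of the moment at which its call begins. There is no depth.
- workorder.job_done(): hands the job in, once; it reports no verdict.
Trained networks look in a picture, given as the dict that the camera call returned (one of the last four; its "shot" number tells which), for a name from the list of things; names that differ only in an ending like _2 or _b are one class to them, and where a whole thing is asked for, a point or a joint stands for the part that bears it (a point fixed in the world has none). Each returns a list of dicts, best first, with "conf" (0 to 1); they miss things now and then, are a little off and sometimes report something else, mostly with a low value. They report only what shows in the picture. A call takes as long as a camera call.
- nets.silhouettes(name, picture): "region" (384x512 bool, what is visible of it) and "extent" ([left, top, right, bottom] in pixels, round what is visible of it).
- nets.tip_of(name, picture): "uv" ([column, row] in pixels: a listed point, or the origin of a listed thing).
The state is a dict: "clock": time; "joints": joint angles; "joint_vel": joint speeds; "joint_efforts": joint torques, N m; "position": TCP position; "ee_rot": TCP orientation; "contact_force": force on the tool from outside, world axes, zero at the start; "wrist_torque": the same for the moment, N m; "gripper_width": finger opening in mm.
Only numpy, scipy, OpenCV 4.12 (cv2) and the standard library are available. Lean on these libraries where they do the work, as an engineer would, in place of code of your own. Each camera call takes 0.05 s, during which the arm holds its last target.

TASK

The clamp nut that holds the flap wheel in its stand was started crossed and is sitting up on its thread: flip the ratchet pawl (red ball) right out so that it stays out of the teeth, turn the blue-handled nut lever back, anticlockwise from above, until the nut drops into its thread, then screw it forward, clockwise, until it is fully home at its stop. Leave the pawl flipped out, and do not knock the other things on the bench about.

Things in the scene. Friction and masses are not known exactly. Their poses are not given: they have to be found in the camera images.
- stand: fixed clamp stand: blue base plate 170 x 235 x 14 mm, on it a brown flap wheel (120 mm across, top 50 mm above the table) round an upright 24 mm spindle that ends at 123 mm. Origin on the spindle axis at table height, z up; +y points from the spindle to the pawl, within 0.5 rad of the robot's left.
- nut_top (a point): centre of the top of the nut's aluminium hub (56 mm across), on the spindle axis, 97 mm above the table at home, 106 to 109 mm at the start. Under the hub a ratchet disc, 80 mm across, tops of its 6 mm teeth 28 mm below this point. Turned home, the green band on the spindle shows just above the hub, under a red one; both hide or partly hide while the nut is high.
- lever_grip (a point): centre of the blue grip of the nut's one straight, level lever, 80 mm from the spindle axis (x outward along it, z up), 86 mm above the table at home. Grip: 57 to 102 mm from the axis, 18 mm wide, 20 mm high. Beside and below it, more than 65 mm from the axis, is free room down to the base plate for closed fingertips to push it sideways.
- nut (a joint): turn of nut and lever (rad): 0 = forward stop, home; grows anticlockwise from above; 2.1 = backward stop. The lever points 2.793 + this value anticlockwise from the stand's +x. Starts at 0.75 to 1.45, on top of the thread. Turned back past about 2.0 the nut drops by itself; turned forward then, it is drawn home. Forward without the drop it stays high. About 1 to 5 N at the grip turn it.
- nut_rise (a joint): height of the nut above home (m): 0 = fully home, 0.009 to 0.012 at the start on top of the thread, rising to 0.013 as it is turned back, about 0.003 once dropped into the thread. A light spring pulls it to about 0.003; the nut is captive and cannot come off.
- pawl (a joint): turn of the ratchet pawl about its level hinge pin (rad): 0.1 to 0.35 while its nose lies in the nut's teeth (the nut then turns forward, but back by at most one tooth, 0.31 rad); 1.5 = flipped right out. Held by its own weight: pushed outward past about 0.7 it falls over to 1.5 and stays; short of that it falls back.
- pawl_knob (a point): centre of the red ball (18 mm) on the pawl's upright yellow tab (12 mm wide, 5 thick), 45 mm from the hinge pin, which lies 90 mm from the spindle axis on the stand's +y, 75 mm above the table. Ball above the pin when in, outward of it when out. The pawl's arm runs level from pin to teeth, top below 92 mm; above it, between hub and tab, closed fingertips fit and push the tab outward.
- flap_wheel_a: brown flap wheel, 54 mm across, 28 mm high, with an upright 6 mm shank, total 68 mm; stands just beyond the stand. Bystander; origin at the centre of its underside.
- flap_wheel_b: brown flap wheel, 64 mm across, 30 mm high, upright 6 mm shank to 70 mm. Bystander; origin at the centre of its underside.
- fleece_wheel: maroon fleece wheel, 72 mm across, 38 mm high, upright 6 mm shank to 78 mm. Bystander; origin at the centre of its underside.
- sanding_sleeve_a: blue open sanding sleeve, 52 mm across, 36 mm high; stands just beyond the stand. Bystander; origin at the centre of its underside.
- sanding_sleeve_b: blue open sanding sleeve, 52 mm across, 36 mm high. Bystander; origin at the centre of its underside.
- backing_pad: black rubber backing pad, 110 mm across, 20 mm high. Bystander; origin at the centre of its underside.
- cutting_discs: stack of dark discs with a yellow centre, 114 mm across, 12 mm high. Bystander; origin at the centre of its underside.

How it is judged (in metres and radians):
On the way, in this order (a step that is already met when the one before it is completed fails the run):
1. the ratchet pawl is flipped out of the teeth (value of joint pawl above 1.2 rad), for 0.2 s.
2. the nut is turned back to the thread's start and has dropped in (value of joint nut above 1.7 rad and value of joint nut_rise below 0.006 m), for 0.1 s.
At the end, for the whole second after the job is handed in: The nut is screwed forward to its stop (lever within 0.12 rad of it), down to within 2 mm of its home height, the pawl still flipped out (over 1.2 rad), all at rest (value of joint nut below 0.12 rad and value of joint nut_rise below 0.002 m and value of joint pawl above 1.2 rad and velocity of joint nut between -0.1 and 0.1 rad/s and velocity of joint pawl between -0.1 and 0.1 rad/s); the robot touches nothing.
It fails at once if a bystander on the bench is moved more than 30 mm (distance of any of flap_wheel_a, flap_wheel_b, fleece_wheel, sanding_sleeve_a, sanding_sleeve_b, backing_pad, cutting_discs from where it was at the start of the episode above 0.03 m).
It also fails if it takes over 58 s, if anything falls off the work surface, if the arm or the gripper's body presses on something with over 40 N, if the wrist force passes 120 N, or if a joint passes its speed limit or range.

## Working session

There is one attempt and no reset: what is moved stays moved. The work goes in short steps, Python scripts to look and compute and a tool call to move; the robot and the scene stay as the last step left them, time stands still between calls to the robot, and variables do not carry over. Pictures are saved under pics/ and viewed, and the job is handed in when it is done.

Besides the shell and the picture viewer there is one more tool, called after ">>>" as name(argument=value, ...) on one line, values as JSON. move_arm: Moves the arm, as the interface text tells. Its arguments: {"type":"object","properties":{"steps":{"type":"array","items":{"type":"array","items":{"type":"number"}}}},"required":["steps"]}

```bash
mkdir -p pics
cat > h.py <<'E'
import numpy as np, cv2
from bench import readout, optics, workorder, nets
def cam(n):
    return optics.get_image(n)
def ray(p,uv):
    R,_=cv2.Rodrigues(np.array(p['rvec'],float)); t=np.array(p['tvec'],float).ravel()
    d=R.T@np.array([(uv[0]-p['cx'])/p['fx'],(uv[1]-p['cy'])/p['fy'],1.]); return -R.T@t,d
def atz(p,uv,z):
    c,d=ray(p,uv); return c+d*(z-c[2])/d[2]
def tri(l):
    A=np.zeros((3,3));b=np.zeros(3)
    for p,uv in l:
        c,d=ray(p,uv);d=d/np.linalg.norm(d);M=np.eye(3)-np.outer(d,d);A+=M;b+=M@c
    return np.linalg.solve(A,b)
def proj(p,X):
    return cv2.projectPoints(np.array(X,float).reshape(-1,3),np.array(p['rvec'],float),np.array(p['tvec'],float),np.array([[p['fx'],0,p['cx']],[0,p['fy'],p['cy']],[0,0,1.]]),None)[0].reshape(-1,2)
E
python3 - <<'E'
from h import *
np.set_printoptions(precision=1,suppress=True)
s=readout.read_state();print(s['clock'],s['position'],s['ee_rot'],s['gripper_width'])
P={}
for n in('scene','side','wrist'):
    P[n]=cam(n);cv2.imwrite(f'pics/{n}0.png',P[n]['frame'])
    print(n,ray(P[n],(256,192)))
for k in('nut_top','lever_grip','pawl_knob','stand','flap_wheel_a','sanding_sleeve_a','fleece_wheel','backing_pad','cutting_discs'):
    for n in P:
        for r in nets.tip_of(k,P[n])[:2]:
            z={'nut_top':108,'lever_grip':97,'pawl_knob':120}.get(k,0)
            print(k,n,r['uv'],round(r['conf'],2),atz(P[n],r['uv'],z))
E
```

```text
0.0 [264.7 565.5 230.2] [ 1.  -0.2 -0.   0. ] 85.19242867640507
scene (array([1111.5, -879.6, 1076.9]), array([-0.4,  0.6, -0.7]))
side (array([544. , 785.3, 660.8]), array([ 0. , -0.8, -0.6]))
wrist (array([339.6, 530.7, 371.9]), array([-0.3,  0.1, -0.9]))
nut_top scene [245.6, 182.6] 0.82 [539.9  19.1 108. ]
nut_top side [276.2, 202.1] 0.62 [540.8  17.2 108. ]
lever_grip scene [216.1, 185.1] 0.97 [455.9 -27.   97. ]
lever_grip side [304.4, 200.3] 0.77 [469.3  -9.   97. ]
pawl_knob scene [264.3, 165.3] 0.46 [557.7 110.6 120. ]
pawl_knob side [268.9, 224.8] 0.56 [556.1 121.2 120. ]
stand scene [245.8, 205.2] 0.69 [534.9  22.1   0. ]
stand side [279.2, 234.0] 0.91 [530.6  11.1   0. ]
flap_wheel_a scene [147.6, 292.9] 0.75 [ 470.1 -412.1    0. ]
flap_wheel_a scene [261.0, 247.1] 0.69 [ 668.8 -111.5    0. ]
flap_wheel_a side [234.5, 203.4] 0.83 [ 662.6 -121.1    0. ]
flap_wheel_a side [297.2, 161.0] 0.73 [ 469.7 -381.     0. ]
sanding_sleeve_a scene [291.6, 224.9] 0.72 [710.1  16.6   0. ]
sanding_sleeve_a scene [289.6, 147.6] 0.61 [522.8 375.1   0. ]
sanding_sleeve_a side [279.4, 368.8] 0.95 [528.5 388.4   0. ]
sanding_sleeve_a side [215.5, 237.2] 0.61 [697.1  31.1   0. ]
fleece_wheel scene [317.3, 153.8] 0.78 [632.7 391.2   0. ]
fleece_wheel side [225.9, 365.5] 0.68 [627.  386.2   0. ]
fleece_wheel side [278.0, 205.1] 0.58 [ 534.7 -118.1    0. ]
backing_pad scene [193.0, 314.8] 0.82 [ 623.2 -405.9    0. ]
backing_pad side [249.3, 156.0] 0.56 [ 639.  -409.9    0. ]
cutting_discs scene [261.9, 142.3] 0.57 [411.7 353.2   0. ]
cutting_discs side [349.0, 360.1] 0.75 [398.9 365.6   0. ]
```

Run:
```python
import cv2
for n in('scene','side'):
    f=cv2.imread(f'pics/{n}0.png');c=f[130:270,180:340];cv2.imwrite(f'pics/{n}0z.png',cv2.resize(c,None,fx=4.5,fy=4.2,interpolation=cv2.INTER_CUBIC))
```

```text
(no output)
```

View pics/scene0.png

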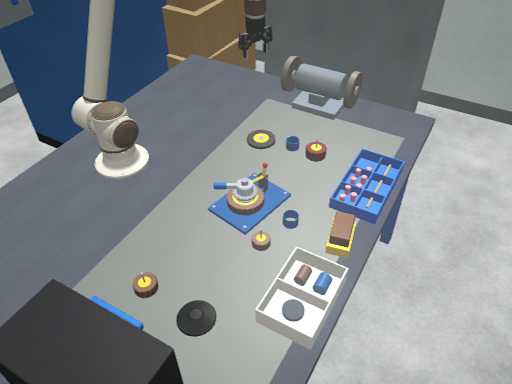

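View pics/side0.png

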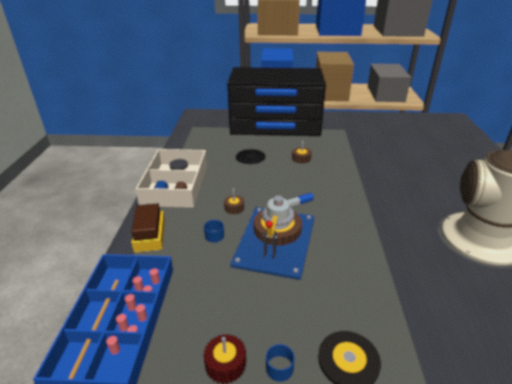

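```bash
sleep 1
```

```text
(no output)
```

View pics/scene0z.png

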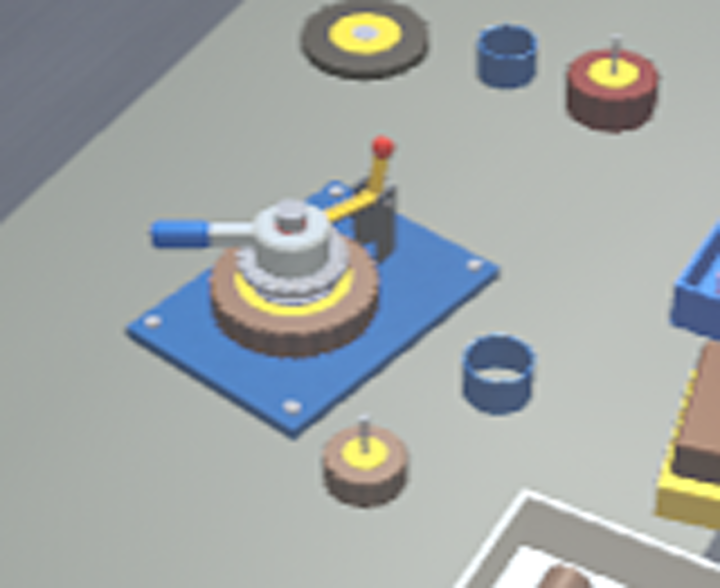

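View pics/side0z.png

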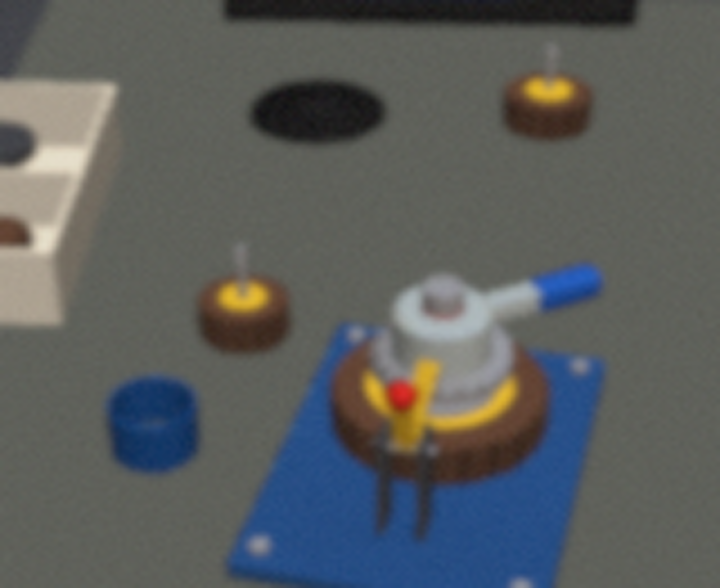

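Run:
```python
from h import *
np.set_printoptions(precision=2,suppress=True)
s=readout.read_state();print(s['ee_rot'])
P={n:cam(n) for n in('scene','side')}
for k in('nut_top','lever_grip','pawl_knob'):
    print(k,tri([(P[n],nets.tip_of(k,P[n])[0]['uv']) for n in P]))
def col(n,c):
    f=P[n]['frame'].astype(int);b,g,r=f[...,0],f[...,1],f[...,2]
    m=((r>150)&(g<90)&(b<90)) if c=='red' else ((b>120)&(r<80)&(b-g>50))
    N,l,st,ce=cv2.connectedComponentsWithStats(m.astype(np.uint8))
    return [(st[i,4],ce[i],st[i,:4]) for i in range(1,N) if st[i,4]>4 and 190<ce[i][0]<330 and 140<ce[i][1]<280]
for n in P:
  for c in('red','blue'): print(n,c,col(n,c))
```

```text
[ 0.98 -0.22 -0.    0.  ]
nut_top [536.47  12.88 114.8 ]
lever_grip [461.51 -25.15  92.24]
pawl_knob [562.78 109.82 107.53]
scene red [(np.int32(8), array([264.5, 164.5]), array([263, 164,   4,   2], dtype=int32))]
scene blue [(np.int32(48), array([219.5 , 186.42]), array([214, 184,  12,   5], dtype=int32)), (np.int32(6), array([215., 205.]), array([213, 204,   4,   4], dtype=int32))]
side red [(np.int32(33), array([268.58, 223.58]), array([266, 221,   6,   6], dtype=int32))]
side blue [(np.int32(90), array([305.83, 197.17]), array([299, 193,  14,  10], dtype=int32)), (np.int32(7), array([255.  , 212.29]), array([254, 211,   3,   4], dtype=int32)), (np.int32(2002), array([273.81, 252.22]), array([232, 215,  81,  62], dtype=int32))]
```

>>> move_arm(steps=[[-1,22,-34,0,0,0,0],[-1,44,-68,0,0,0,0],[-1,66,-102,0,0,0,0],[-1,88,-136,0,0,0,0],[-1,110,-170,0,0,0,0]])

```text
clock: 2.32
position: [375.5, 394.4, 231.5]
ee_rot: [0.976, -0.217, 0.0, -0.0]
contact_force: [0.7, 0.5, -0.1]
gripper_width: 25.3
```

>>> move_arm(steps=[[-1,20,-36,0,0,0,0],[-1,40,-72,0,0,0,0],[-1,60,-108,0,0,0,0],[-1,80,-144,0,0,0,0],[-1,100,-180,0,0,0,0]])

```text
clock: 2.73
position: [475.5, 214.2, 231.8]
ee_rot: [0.976, -0.217, 0.0, -0.0]
contact_force: [0.3, 1.3, 1.0]
gripper_width: 0.1
```

>>> move_arm(steps=[[-1,20,-35,0,0,0,0],[-1,40,-70,0,0,0,0],[-1,60,-105,0,0,0,0],[-1,75,-140,0,0,0,0],[-1,75,-140,0,0,0,0]])

```text
clock: 3.15
position: [551.7, 71.0, 231.1]
ee_rot: [0.975, -0.22, 0.0, 0.001]
contact_force: [0.4, 0.6, 0.3]
gripper_width: -0.0
```

Run:
```python
from h import *
np.set_printoptions(precision=2,suppress=True)
s=readout.read_state();print(s['clock'],s['position'],s['ee_rot'],s['gripper_width'])
P={n:cam(n) for n in('wrist',)}
p=P['wrist'];print(ray(p,(256,192)))
cv2.imwrite('pics/w1.png',p['frame'])
for k,z in(('nut_top',108),('lever_grip',97),('pawl_knob',118)):
    for r in nets.tip_of(k,p)[:2]: print(k,r['uv'],r['conf'],atz(p,r['uv'],z))
```

```text
3.15 [551.69  71.   231.11] [ 0.98 -0.22  0.    0.  ] -0.021511781705432338
(array([626.24,  35.49, 372.66]), array([-0.29,  0.14, -0.95]))
nut_top [314.4, 176.8] 0.6 [536.02  17.05 108.  ]
lever_grip [372.4, 216.5] 0.66 [466.44 -22.39  97.  ]
pawl_knob [213.1, 204.6] 0.78 [555.25 114.58 118.  ]
```

View pics/w1.png

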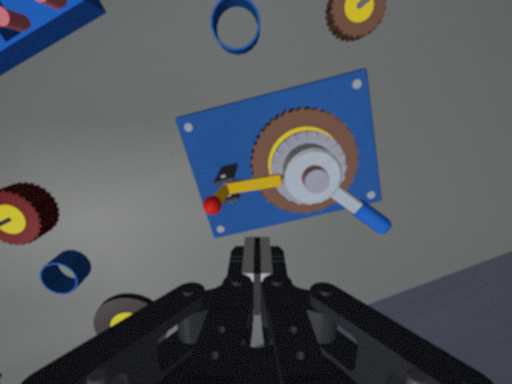

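The wrist view shows the hub at about (314,178), the grip at (372,217), the red ball at (213,205) and the pawl arm from (280,183) to (228,187). The base corners are at (177,118), (365,69), (382,203) and (215,237).

Run:
```python
from h import *
np.set_printoptions(precision=2,suppress=True)
p=cam('wrist')
C=[atz(p,u,14) for u in((177,118),(366,69),(382,203),(215,237))]
for c in C: print(c)
for i in range(4):
    d=C[(i+1)%4]-C[i];print(np.linalg.norm(d),np.arctan2(d[1],d[0]))
print('hub',atz(p,(314,174),108),'spindle top',atz(p,(317,179),123))
print('grip',atz(p,(372,217),105))
print('pin area',atz(p,(228,187),82))
a=p['frame'][150:250,190:410];cv2.imwrite('pics/w1z.png',cv2.resize(a,None,fx=3.6,fy=3.6,interpolation=cv2.INTER_CUBIC))
```

```text
[641.55 139.65  14.  ]
[597.14 -84.67  14.  ]
[430.44 -52.61  14.  ]
[479.88 172.64  14.  ]
228.66860543196347 -1.7662462825671574
169.74879029394253 2.9516043747551195
230.61587975800842 1.3547425088351885
164.9978753153844 -0.2013362303281766
hub [537.11  21.84 108.  ] spindle top [536.57  22.19 123.  ]
grip [469.32 -15.17 105.  ]
pin area [553.82 107.76  82.  ]
```

View pics/w1z.png

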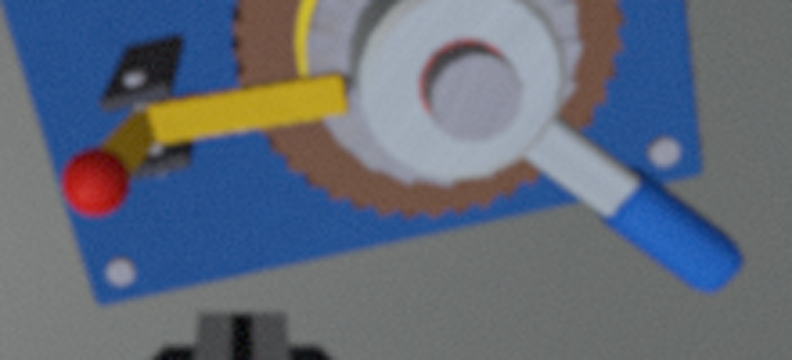

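>>> move_arm(steps=[[-1,-3,5,-20,0,0,0.12],[-1,-3,5,-50,0,0,0.24],[-1,-3,5,-80,0,0,0.24],[-1,-3,5,-95,0,0,0.24],[-1,-3,5,-95,0,0,0.24]])

```text
clock: 3.82
position: [543.9, 81.7, 132.6]
ee_rot: [0.995, -0.098, -0.004, 0.002]
contact_force: [-0.3, -0.2, 0.5]
gripper_width: -0.2
```

Run:
```python
from h import *
a=[]
for n in('scene','side'):
    f=cam(n)['frame'][140:240,200:320];a.append(cv2.resize(f,None,fx=3.3,fy=3.3,interpolation=cv2.INTER_CUBIC))
cv2.imwrite('pics/p2.png',np.hstack(a))
```

```text
(no output)
```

View pics/p2.png

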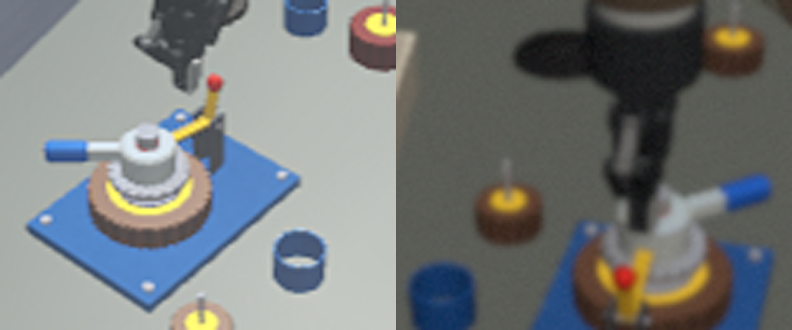

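>>> move_arm(steps=[[-1,2,-3,-15,0,0,0],[-1,2,-3,-28,0,0,0],[-1,2,-3,-32,0,0,0],[-1,2,-3,-32,0,0,0]])

```text
clock: 4.25
position: [549.2, 78.5, 104.9]
ee_rot: [0.995, -0.098, 0.0, -0.0]
contact_force: [0.3, -0.4, 0.5]
gripper_width: 0.1
```

>>> move_arm(steps=[[-1,2,8,-3,0,0,0],[-1,4,18,-3,0,0,0],[-1,6,28,-3,0,0,0],[-1,8,38,-3,0,0,0],[-1,10,46,-3,0,0,0]])

```text
clock: 4.67
position: [559.6, 125.8, 101.9]
ee_rot: [0.995, -0.098, 0.001, -0.0]
contact_force: [0.6, -0.4, 0.5]
gripper_width: -0.2
```

```bash
cat > look.py <<'E'
from h import *
import sys
a=[]
for n in('scene','side'):
    f=cam(n)['frame'][140:240,200:320];a.append(cv2.resize(f,None,fx=3.3,fy=3.3,interpolation=cv2.INTER_CUBIC))
cv2.imwrite(sys.argv[1],np.hstack(a))
s=readout.read_state();print(s['clock'],s['position'],s['contact_force'],s['ee_rot'],s['joints'])
E
python3 look.py pics/p3.png
```

```text
4.7667 [559.67314928 125.9480549  101.57516143] [ 0.39375889 -0.52010071  0.25852591] [ 9.95218257e-01 -9.76736876e-02  6.02144916e-04 -3.29729123e-04] [ 5.03717469e-01  4.23092729e-01 -2.91583391e-01  1.82702481e-04
 -8.54754125e-01  8.71299655e-01]
```

View pics/p3.png

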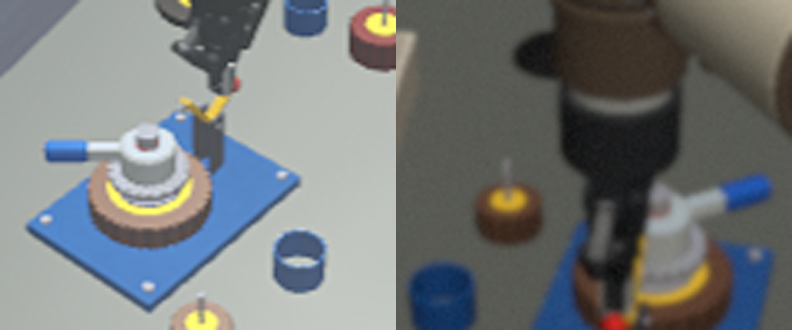

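The ball is tilted out to about 0.7 rad and the arm is lifted out of the teeth. I'll push further.

>>> move_arm(steps=[[-1,2,8,0,0,0,0],[-1,3,16,0,0,0,0],[-1,5,24,0,0,0,0],[-1,5,24,0,0,0,0],[-1,5,24,0,0,0,0]])

```text
clock: 5.18
position: [564.0, 148.5, 101.2]
ee_rot: [0.995, -0.098, -0.0, 0.0]
contact_force: [0.2, 0.6, -0.0]
gripper_width: -0.2
```

>>> move_arm(steps=[[-1,-2,-10,30,0,0,0],[-1,-4,-20,70,0,0,0],[-1,-20,-20,100,0,0,0],[-1,-50,-20,100,0,0,0],[-1,-80,-20,100,0,0,0]])

```text
clock: 5.6
position: [484.4, 128.0, 203.3]
ee_rot: [0.995, -0.1, 0.002, -0.001]
contact_force: [-0.7, 0.6, 0.2]
gripper_width: -0.3
```

```bash
python3 look.py pics/p4.png
```

```text
5.7 [480.03785797 126.8020441  201.80200218] [ 0.84039408 -0.54760763 -0.21854676] [ 9.95123447e-01 -9.86333830e-02 -8.65435608e-04 -1.80604233e-04] [ 0.58506525  0.19237852 -0.34346785 -0.00159638 -1.03606398  0.78895727]
```

View pics/p4.png

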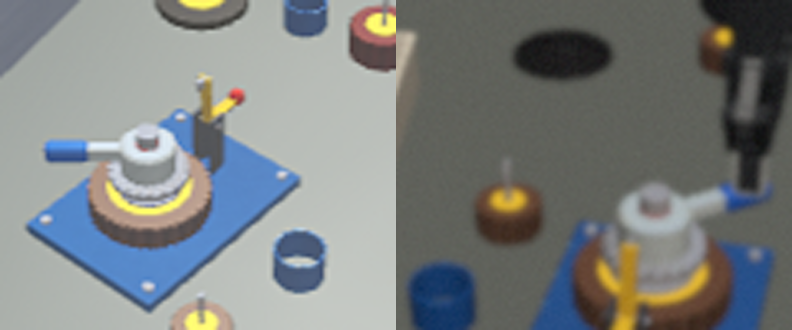

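The pawl now stands out: its arm is upright at (205,95) and the ball is outward at (237,96). Next I'll put the fingers on the clockwise side of the lever.

>>> move_arm(steps=[[-1,-8,-30,0,0,0,-0.12],[-1,-16,-60,0,0,0,-0.24],[-1,-24,-90,0,0,0,-0.36],[-1,-30,-115,-10,0,0,-0.48],[-1,-30,-115,-20,0,0,-0.6]])

```text
clock: 6.12
position: [452.7, 9.9, 181.5]
ee_rot: [0.92, -0.393, 0.0, -0.0]
contact_force: [-0.2, -0.1, -0.6]
gripper_width: 0.0
```

>>> move_arm(steps=[[-1,0,0,0,0,0,-0.12],[-1,0,0,0,0,0,-0.24],[-1,0,0,-20,0,0,-0.24],[-1,0,0,-35,0,0,-0.24],[-1,0,0,-35,0,0,-0.24]])

```text
clock: 6.53
position: [452.1, 12.2, 143.7]
ee_rot: [0.868, -0.497, -0.002, 0.002]
contact_force: [-0.2, 0.5, -0.9]
gripper_width: -0.0
```

```bash
python3 look.py pics/p5.png
python3 - <<'E'
from h import *
p=cam('wrist');cv2.imwrite('pics/w5.png',p['frame'])
E
```

```text
6.6333 [454.1182685   12.73322656 146.26561039] [1.21401555 0.4735072  0.58720923] [ 8.68360116e-01 -4.95933831e-01 -1.59365277e-04  5.64742406e-04] [ 3.87786242e-01  1.83683731e-01 -5.17468772e-01  5.82070891e-04
 -8.70729794e-01  1.44814843e-01]
```

View pics/p5.png

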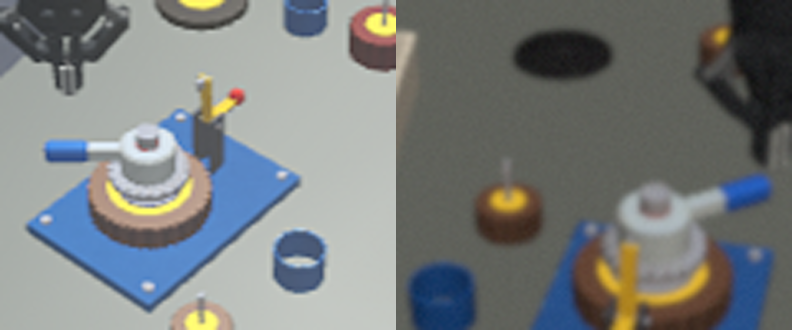

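View pics/w5.png

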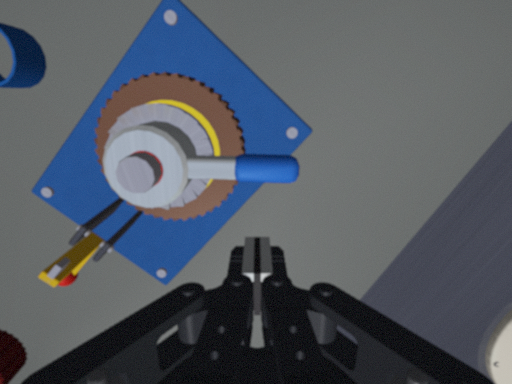

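```bash
cat > arc.py <<'E'
from h import *
np.set_printoptions(precision=1,suppress=True)
A=np.array([537,20.5])
def pt(n,side,off=20,r=80):
    t=-0.20+2.793+n;u=np.array([np.cos(t),np.sin(t)]);v=np.array([-u[1],u[0]]);return A+r*u+side*off*v, t-np.pi/2
if __name__=='__main__':
    for n in(1.06,1.2,1.4,1.6,1.8,2.0,2.1,2.15): print('back',n,*pt(n,-1))
    for n in(2.1,2.0,1.8,1.6,1.4,1.2,1.0,.8,.6,.4,.2,0,-.05): print('fwd',n,*pt(n,1))
E
python3 arc.py
python3 - <<'E'
from h import *
p=cam('wrist')
for z in(90,100):print(atz(p,(268,168),z))
E
```

```text
back 1.06 [457.4  -1.2] 2.0822036732051035
back 1.2 [461.3 -12.1] 2.2222036732051036
back 1.4 [469.2 -26.5] 2.4222036732051033
back 1.6 [479.9 -39. ] 2.622203673205103
back 1.8 [492.9 -49.2] 2.8222036732051032
back 2.0 [507.6 -56.5] 3.0222036732051034
back 2.1 [515.5 -59.1] 3.122203673205103
back 2.15 [519.5 -60.1] 3.1722036732051038
fwd 2.1 [555.4 -59.9] 3.122203673205103
fwd 2.0 [547.3 -61.3] 3.0222036732051034
fwd 1.8 [530.9 -61.7] 2.8222036732051032
fwd 1.6 [514.7 -58.9] 2.622203673205103
fwd 1.4 [499.3 -52.9] 2.4222036732051033
fwd 1.2 [485.5 -43.9] 2.2222036732051036
fwd 1.0 [473.7 -32.4] 2.0222036732051034
fwd 0.8 [464.5 -18.8] 1.8222036732051032
fwd 0.6 [458.1  -3.6] 1.6222036732051035
fwd 0.4 [454.9  12.6] 1.4222036732051033
fwd 0.2 [455.  29.] 1.2222036732051036
fwd 0 [458.3  45.2] 1.0222036732051034
fwd -0.05 [459.6  49.1] 0.9722036732051036
[464.81303842 -20.576268    90.        ]
[466.40366201 -22.48135151 100.        ]
```

>>> move_arm(steps=[[-1,-2,-1,-30,0,0,0],[-1,-2,-1,-60,0,0,0],[-1,-2,-1,-67,0,0,0],[-1,-2,-1,-67,0,0,0]])

```text
clock: 7.07
position: [451.1, 11.7, 78.4]
ee_rot: [0.868, -0.496, -0.001, 0.002]
contact_force: [0.5, -0.1, 0.4]
gripper_width: -0.2
```

>>> move_arm(steps=[[-1,6,-12,0,0,0,0],[-1,8,-18,0,0,0,0.06],[-1,10,-24,0,0,0,0.12],[-1,14,-31,0,0,0,0.22],[-1,18,-38,0,0,0,0.32]])

```text
clock: 7.48
position: [470.8, -25.7, 81.3]
ee_rot: [0.937, -0.349, 0.001, -0.001]
contact_force: [-2.0, 3.8, 0.8]
gripper_width: 0.3
```

```bash
python3 look.py pics/p6.png
```

```text
7.5833 [471.8794215  -26.04434738  81.31474283] [-0.48332757  0.10919524  0.21582354] [ 0.93619616 -0.35147199  0.00180134 -0.0009714 ] [ 0.29021584  0.30437396 -0.55914094  0.00097585 -0.70323745  0.56154997]
```

View pics/p6.png

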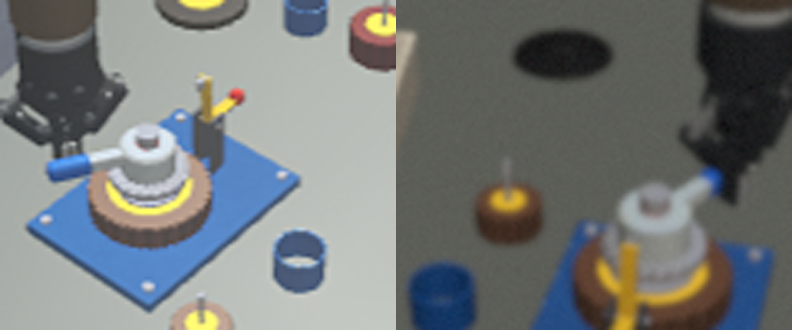

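The lever is turning with the push. I'll continue along the arc.

>>> move_arm(steps=[[-1,5,-7,-1,0,0,0.1],[-1,11,-13,-1,0,0,0.2],[-1,17,-19,-2,0,0,0.3],[-1,24,-24,-2,0,0,0.4],[-1,31,-28,-2,0,0,0.5]])

```text
clock: 8.0
position: [501.3, -53.9, 78.6]
ee_rot: [0.994, -0.108, 0.0, -0.0]
contact_force: [-1.3, 0.3, -0.6]
gripper_width: 0.2
```

>>> move_arm(steps=[[-1,5,-2,0,0,0,0.07],[-1,10,-4,0,0,0,0.14],[-1,14,-5,0,0,0,0.2],[-1,17,-6,0,0,0,0.2],[-1,17,-6,0,0,0,0.2]])

```text
clock: 8.42
position: [515.9, -59.6, 77.4]
ee_rot: [1.0, -0.011, -0.002, -0.0]
contact_force: [-4.7, 3.2, 1.0]
gripper_width: 0.7
```

```bash
python3 look.py pics/p7.png
```

```text
8.5167 [515.93865009 -59.48601345  77.58529258] [-4.53443941  2.33324972  1.50218049] [ 9.99937937e-01 -1.09538405e-02 -2.02986722e-03 -1.21347864e-04] [ 0.19732369  0.37970554 -0.44521718 -0.00158022 -0.74979605  1.35272303]
```

View pics/p7.png

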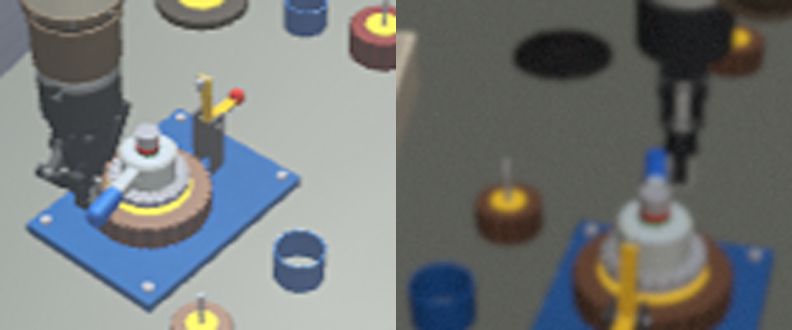

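The red band is fully clear of the hub with a trace of green below it, so the nut has dropped in and the lever sits at the backward stop. Now I'll move to the other side of the lever.

>>> move_arm(steps=[[-1,-14,0,0,0,0,0],[-1,-14,0,30,0,0,0],[-1,-14,0,60,0,0,0],[-1,22,0,60,0,0,0],[-1,56,0,60,0,0,0]])

```text
clock: 8.93
position: [576.4, -59.5, 142.4]
ee_rot: [1.0, -0.01, 0.005, -0.0]
contact_force: [0.7, 0.9, -0.1]
gripper_width: -0.1
```

```bash
python3 look.py pics/p8.png;python3 - <<'E'
from h import *
p=cam('wrist');cv2.imwrite('pics/w8.png',p['frame'])
E
```

```text
9.0333 [579.36774992 -59.43026456 139.2259047 ] [-0.70418894 -0.10166211 -0.15778563] [ 9.99941487e-01 -1.01513543e-02  3.73696242e-03  9.25477636e-05] [ 0.1765564   0.39067943 -0.23278828  0.00194313 -0.94001983  1.37279646]
```

View pics/p8.png

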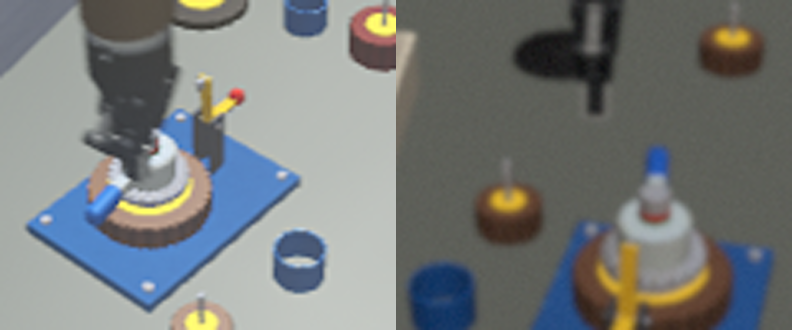

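View pics/w8.png

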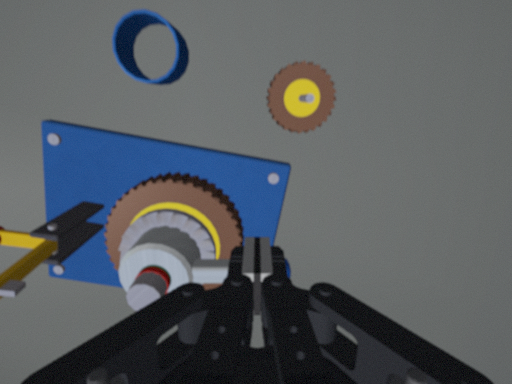

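>>> move_arm(steps=[[-1,0,0,-30,0,0,0],[-1,0,0,-55,0,0,0],[-1,0,0,-63,0,0,0],[-1,0,0,-63,0,0,0]])

```text
clock: 9.42
position: [571.8, -60.1, 72.5]
ee_rot: [1.0, -0.01, -0.003, 0.0]
contact_force: [0.2, -0.0, 0.2]
gripper_width: 0.2
```

>>> move_arm(steps=[[-1,-17,0,2,0,0,0],[-1,-25,-1,2,0,0,-0.1],[-1,-33,-2,2,0,0,-0.2],[-1,-41,-2,2,0,0,-0.3],[-1,-49,-1,2,0,0,-0.4]])

```text
clock: 9.83
position: [526.2, -61.0, 78.6]
ee_rot: [0.978, -0.21, 0.002, -0.0]
contact_force: [1.3, -0.9, -1.3]
gripper_width: -0.3
```

```bash
python3 look.py pics/p9.png
```

```text
9.9333 [525.03847109 -60.83473834  78.32480319] [ 0.40971486 -0.28650544 -0.53695439] [ 9.78247085e-01 -2.07438094e-01  1.38088860e-03 -4.12341557e-04] [ 1.91977736e-01  3.88633304e-01 -4.27913090e-01  4.66675214e-04
 -7.51385370e-01  9.60566871e-01]
```

View pics/p9.png

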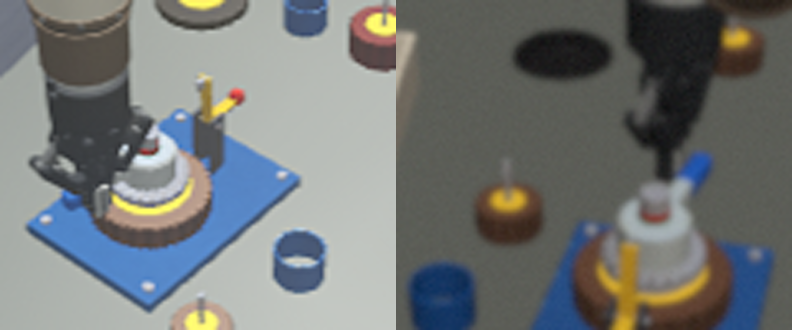

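>>> move_arm(steps=[[-1,-9,2,-1,0,0,-0.1],[-1,-17,5,-2,0,0,-0.2],[-1,-25,8,-3,0,0,-0.3],[-1,-32,12,-3,0,0,-0.4],[-1,-38,17,-3,0,0,-0.5]])

```text
clock: 10.35
position: [488.1, -43.9, 74.9]
ee_rot: [0.896, -0.444, 0.001, -0.001]
contact_force: [0.6, -1.9, 0.2]
gripper_width: -0.0
```

>>> move_arm(steps=[[-1,-6,6,0,0,0,-0.1],[-1,-12,12,0,0,0,-0.2],[-1,-17,18,0,0,0,-0.3],[-1,-21,25,0,0,0,-0.4],[-1,-25,32,0,0,0,-0.5]])

```text
clock: 10.77
position: [463.3, -11.6, 74.7]
ee_rot: [0.758, -0.652, 0.001, -0.001]
contact_force: [0.9, -1.7, -0.6]
gripper_width: 0.1
```

```bash
python3 look.py pics/p10.png
```

```text
10.8667 [462.64809665 -11.20575123  74.49659125] [ 0.23369617  0.00559052 -0.1766964 ] [ 7.60262739e-01 -6.49614798e-01  6.70339757e-04 -8.55957441e-04] [ 3.28536011e-01  3.02140061e-01 -5.87826881e-01  4.46264188e-04
 -6.78673142e-01 -1.72243083e-01]
```

View pics/p10.png

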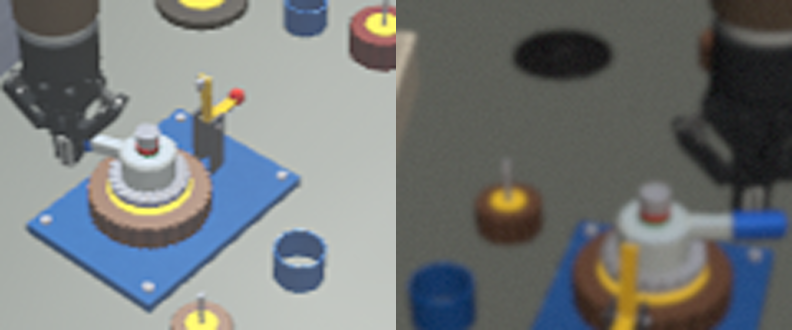

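>>> move_arm(steps=[[-1,-3,8,0,0,0,-0.1],[-1,-5,16,0,0,0,-0.2],[-1,-6,25,0,0,0,-0.3],[-1,-6,33,0,0,0,-0.4],[-1,-6,41,0,0,0,-0.5]])

```text
clock: 11.28
position: [456.5, 29.0, 73.9]
ee_rot: [-0.574, 0.819, -0.0, 0.0]
contact_force: [0.2, -2.7, -0.1]
gripper_width: 0.2
```

>>> move_arm(steps=[[-1,1,6,0,0,0,-0.08],[-1,2,11,0,0,0,-0.15],[-1,3,15,0,0,0,-0.2],[-1,4,18,0,0,0,-0.2],[-1,4,18,0,0,0,-0.2]])

```text
clock: 11.7
position: [458.5, 44.7, 73.4]
ee_rot: [-0.492, 0.871, -0.001, -0.003]
contact_force: [-0.4, -10.2, 0.7]
gripper_width: 0.3
```

```bash
python3 look.py pics/p11.png
```

```text
11.8 [458.46081307  44.52474643  73.43879997] [ 0.04822503 -8.77338073  2.31876274] [-4.91579445e-01  8.70827007e-01 -6.23309642e-04 -3.09576071e-03] [ 0.45222455  0.3039013  -0.58976194  0.00257545 -0.68323763 -0.99721247]
```

View pics/p11.png

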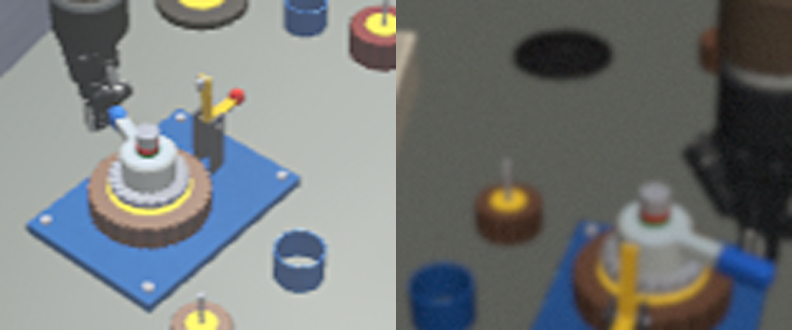

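A steady 9-10 N at the predicted stop position suggests the nut is home. I'll nudge it slightly more to confirm the stop.

>>> move_arm(steps=[[-1,1,3,0,0,0,0],[-1,2,6,0,0,0,0],[-1,2,6,0,0,0,0]])

```text
clock: 12.05
position: [458.2, 47.8, 73.0]
ee_rot: [-0.491, 0.871, -0.001, -0.007]
contact_force: [-0.3, -19.7, 3.4]
gripper_width: -0.3
```

>>> move_arm(steps=[[-1,0,-10,0,0,0,0],[-1,-2,-28,0,0,0,0],[-1,-4,-30,30,0,0,0],[-1,-8,-30,70,0,0,0],[-1,-40,-30,110,0,0,0]])

```text
clock: 12.47
position: [431.7, 23.1, 178.8]
ee_rot: [-0.492, 0.871, -0.001, 0.002]
contact_force: [0.6, 0.5, 1.2]
gripper_width: -0.0
```

>>> move_arm(steps=[[-1,-10,30,20,0,0,0],[-1,-10,65,40,0,0,0],[-1,-10,100,50,0,0,0],[-1,-10,120,50,0,0,0],[-1,-10,120,50,0,0,0]])

```text
clock: 12.88
position: [419.2, 146.4, 227.9]
ee_rot: [-0.493, 0.87, 0.0, 0.003]
contact_force: [-0.0, -0.7, -0.0]
gripper_width: -0.2
```

```bash
python3 look.py pics/p12.png
python3 - <<'E'
from h import *
from arc import *
P={n:cam(n) for n in('scene','side','wrist')}
for n in P: cv2.imwrite(f'pics/{n}12.png',P[n]['frame'])
for k,z in(('nut_top',97),('lever_grip',86),('pawl_knob',78)):
    for n in P:
        for r in nets.tip_of(k,P[n])[:1]: print(k,n,np.array(r['uv']),round(r['conf'],2),atz(P[n],r['uv'],z))
for n in P:
  print(n,'pred tips',proj(P[n],[[*pt(0,1,0)[0],86],[*pt(.15,1,0)[0],86],[537+.199*135,20.5+.98*135,78]]).round(1).tolist())
for k in('flap_wheel_a','sanding_sleeve_a'):
    for r in nets.tip_of(k,P['side'])[:2]: print(k,atz(P['side'],r['uv'],0))
E
```

```text
12.9833 [417.98714241 143.47611849 226.36436457] [-0.20067524 -0.16743748  0.41548941] [-4.91721775e-01  8.70752334e-01  4.75289254e-05  2.57842625e-04] [ 7.00637137e-01  7.17336464e-02 -4.22229118e-01  2.55228946e-06
 -1.07630919e+00 -1.24330265e+00]
nut_top scene [245.6 184.6] 0.79 [538.3  21.   97. ]
nut_top side [280.9 204. ] 0.69 [528.8   9.6  97. ]
nut_top wrist [ 79.6 139.7] 0.73 [536.2  19.2  97. ]
lever_grip scene [230.8 173.4] 0.78 [459.8  54.9  86. ]
lever_grip side [305.3 221.5] 0.7 [470.   63.3  86. ]
lever_grip wrist [171.  137.4] 0.68 [465.5  61.3  86. ]
pawl_knob scene [271.4 169.1] 0.64 [564.5 148.1  78. ]
pawl_knob side [264.9 249.2] 0.79 [563.7 155.5  78. ]
pawl_knob wrist [156.7 247.1] 0.95 [555.9 151.9  78. ]
scene pred tips [[234.2, 173.0], [231.1, 174.3], [271.9, 168.3]]
side pred tips [[305.8, 221.2], [307.8, 218.5], [264.9, 248.4]]
wrist pred tips [[168.9, 140.0], [166.8, 127.4], [151.6, 250.9]]
flap_wheel_a [ 663.5 -109.1    0. ]
flap_wheel_a [ 457.6 -413.8    0. ]
sanding_sleeve_a [400.6 372.2   0. ]
sanding_sleeve_a [524.6 389.8   0. ]
```

View pics/p12.png

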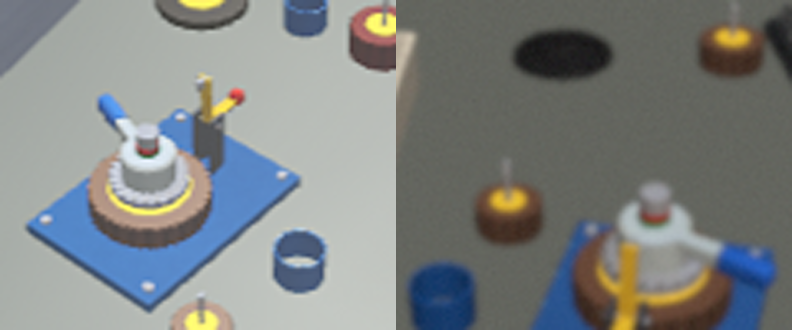

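Run:
```python
import cv2,numpy as np
a=[cv2.resize(cv2.imread(f'pics/{n}12.png')[y-20:y+30,x-25:x+25],(390,390),interpolation=cv2.INTER_CUBIC) for n,x,y in(('scene',245,182),('side',278,205))]
cv2.imwrite('pics/z12.png',np.hstack(a))
```

```text
(no output)
```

View pics/z12.png

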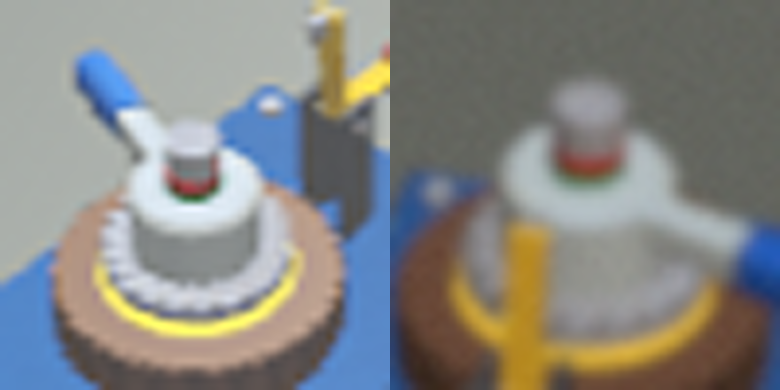

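The green band shows just above the hub under the red one, the lever is at its stop, the pawl is out, and the robot is clear. I'll hand in.

```bash
python3 -c "
from h import *
print(workorder.job_done())"
```

```text
the job is handed in; nothing more can be done
None
```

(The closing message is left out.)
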